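Unlock the splash shield, flip its kickstand and hold it upright

TASK

Get the folding splash shield ready for clamping: pull the long lock rod up out of its socket on the shield's base and stand it in the steel beaker, then flip the kickstand down over its dead centre until it snaps against its stop. After that take the shield by its top rail, raise it until it stands upright on the kickstand, and finish still gripping the rail so that it cannot tip back; do not disturb the dish, bottle, block and tape around.

Things in the scene. Friction and masses are not known exactly. Their poses are not given: they have to be found in the camera images.
- stand: grey base plate of the splash shield, 160 x 235 mm, top 10 mm above the desk, fixed. Origin on the desk below the middle of the shield's hinge (axis along y, 25 mm up); x points away from the robot, the way the shield leans; y to the kickstand's side. The lock rod's socket, a sleeve 24 mm across with 16 mm bore, stands at x = -12, y = +115 mm; its mouth is 45 mm above the desk
- shield (a joint): angle of the shield (clear panel in an aluminium frame, 146 mm wide) about its hinge: 0 = upright, positive = tipped to +x of the stand, stop at 0.4 (it starts there). Spring and weight always pull it to 0.4, 3 to 5 N at the top rail. With the kickstand down, its foot meets the base plate at about 0 and stops the shield there; with it up the shield can go on to -0.3
- top_rail: round aluminium rail along the shield's top, 16 mm diameter, 120 mm long between the posts, 25 mm of open space under it, two thin black bands; it turns freely about its own axis. Origin at its centre, y along the rail. It runs in an arc of 180 mm radius about the hinge; its centre is 205 mm above the desk when upright
- kickstand (a joint): angle of the kickstand to the shield: 0 = folded up along the shield's post, 2.6 = down at its stop, swinging over the robot's side (-x of the stand). Its over-centre spring pushes it back to 0 below about 1.57 and on to 2.6 above; at most about 3 N at the cross bar. Foot 101 mm from the pivot. The lock rod in its socket blocks the cross bar before dead centre
- kick_hub (a point): point on the kickstand's pivot axis (parallel to the stand's y), level with the middle of the cross bar; the pivot is 80 mm along the shield from its hinge
- kick_bar (a point): middle of the free part of the kickstand's cross bar: a steel bar of 10 mm diameter that sticks 54 mm out sideways (+y of the stand) from the kickstand, 75 mm from the pivot; this point is 29 mm out from the kickstand's side face
- rod_knob (a point): middle of the lock rod's black knob, 22 mm diameter and 28 mm high, at the rod's upper end, 158 mm from its foot; the rod's z axis points to the knob
- rod_center (a point): half-way up the lock rod: steel, 12 mm diameter, 172 mm long with its knob, 60 g. At the start it stands upright in the socket, foot 10 mm above the desk, 35 mm deep in the sleeve
- beaker: open steel beaker, 74 mm across the rim, 90 mm high, walls 3 mm, about 0.45 kg. Origin at the centre of its underside, z up
- petri_dish: round clear dish, 58 mm wide, 15 mm high, a bystander; origin under its centre
- bottle: small white reagent bottle with a red cap, 40 mm wide, 85 mm high, a bystander; origin under its centre
- block: black tube block, 104 x 128 x 37 mm, a bystander; origin under its centre
- tape: roll of beige tape lying flat, 96 mm wide, 25 mm high, a bystander; origin under its centre

How it is judged:
By the outcome, as a careful person would: the job done as asked, in the order asked, and still so for the second after the job is handed in, while the arm keeps its last pose, push and grip.
It also fails if it takes over 61 s, if anything falls off the work surface, if the arm or the gripper's body presses on something with over 40 N, if the wrist force passes 120 N, or if a joint passes its speed limit or range.

ROBOT

A 7-joint arm with a two-finger parallel gripper is mounted at the origin on a cart in front of the work surface, level with it; the furniture and walls round the work are solid. World frame = base frame: x ahead of the robot, y to its left, z up, the work surface at z = 0. Lengths are in mm, angles in rad, forces in N, time in s.
With the tool pointing down it reaches from about 375 to 925 mm from the base axis. Payload 3.1 kg.
Tool frame: the origin (TCP) lies between the finger pads; the fingertips stand 22 mm ahead of it and the grasp point (between the pads) lies 3 mm ahead of it (nose_length is the distance from the TCP to the fingertips, in mm); z points along the fingers, y is the line along which they close (so a half turn about z gives the same grasp; the last joint's range is limited). The gripper opens to 85 mm and grips with 20 to 120 N. Pads are 22 mm wide; open, the fingers measure 114 mm over their backs; the gripper's body (76 mm by 85 mm) begins 54 mm behind the grasp point. The pads swing forward as they close: fully open they stand 13 mm farther back than shut.
Start: joints at [1.073, 0.383, 0.044, 1.598, -0.018, 1.161, -0.05], TCP at [253.021, -598.735, 253.269] pointing down, gripper open.
Joint ranges: [-2.61, 2.61], [-0.41, 2.15], [-1.48, 1.57], [0, 2.5], [-1.57, 4.71], [0.05, 1.97], [-2.85, 2.85]. Speed limits (rad/s): [2.79, 2.79, 3.14, 3.14, 3.14, 3.14, 3.14].

INTERFACE

Orientations are given as a unit quaternion [x, y, z, w].
In Python, from cell import * gives the robot as it stands.
- The arm moves only by the tool move_arm, never from a script. Its argument "steps" is a list that holds one entry, the list of rows, each a list of 7 numbers: the shift along the world's x, y, z in m, then the turn, a rotation vector about the world's x, y, z in degrees, then the closure, from 0 (fully open) to 1 (shut). A call has 1 to 8 rows; each row is the pose to reach, as a shift and turn from the pose commanded when the call began; what a row does not reach only later rows make up. A row lasts 1/12 s, in which the tool goes at most 41.7 mm and 7.16 degrees, less where a joint would pass 70% of its speed; a pose out of reach is approached as far as the arm can. A call with a gripper value outside its range is refused whole. The fingers move at their own pace and stop on an object; "squeeze" is the grip in N (left out, the last holds). Time passes only in rows, so rows that repeat a pose let the fingers close. It gives the time, the measured TCP pose, the force, the opening and the grip force at its end, in the units of the state.
- observe(): the state, without advancing time (a new reading comes with each control period).
- get_image(name): name is "scene" or "top" or "wrist"; returns the picture (384x512x3 uint8, red, green, blue); there is no depth.
- calibration(name): a dict with "fx", "fy", "cx", "cy" (pixels), "camera_from_world" (4x4, takes a point from world to camera coordinates). Camera axes: x right, y down, z forward; pixel columns grow to the right and rows downward; lengths in mm; the calibration is good to about 2 mm. A picture is of the moment at which its call begins: read the wrist's pose just before it. calibration takes no time and is no camera call; for the wrist camera it gives the pose at the moment of the call.
- finish_job(): hands the job in; it is judged then, once.
Trained networks look in the newest picture that a camera, given by its name, has taken for a name from the list of things; names that differ only in an ending like _2 or _b are one class to them, and where a whole thing is asked for, a point or a joint stands for the part that bears it (a point fixed in the world has none). Each returns a list of dicts, best first, with "score" (0 to 1); they miss things now and then, are a little off and sometimes report something else, mostly with a low value. They report only what shows in the picture. A call takes as long as a camera call.
- spot_in(camera, target): "extent" ([left, top, right, bottom] in pixels, round what is visible of it).
- regions_of(camera, target): "region" (384x512 bool, what is visible of it) and "extent" ([left, top, right, bottom] in pixels, round what is visible of it).
- pinpoint(camera, target): "uv" ([column, row] in pixels: a listed point, or the origin of a listed thing).
The state is a dict: "time_s": time; "joints": joint angles; "qd": joint speeds; "joint_torque": joint torques, N m; "ee_pos": TCP position; "eef_rot": TCP orientation; "contact_force": force on the tool from outside, world axes, zero at the start; "wrist_torque": the same for the moment, N m; "width": finger opening in mm; "grip_force": force on a finger pad.
Only numpy, scipy, OpenCV 4.12 (cv2) and the standard library are available. Lean on these libraries where they do the work, as an engineer would, in place of code of your own. Each camera call takes 0.05 s, during which the arm holds its last target. There are 200 camera calls.

## Working session

There is one attempt and no reset: what is moved stays moved. The work goes in short steps, Python scripts to look and compute and a tool call to move; the robot and the scene stay as the last step left them, time stands still between calls to the robot, and variables do not carry over. Pictures are saved under pics/ and viewed, at most 10 in all, crops included, and the job is handed in when it is done.

Besides the shell and the picture viewer there is one more tool, called after ">>>" as a command line: name --argument value ..., lists and objects as JSON in quotes. move_arm: Moves the arm, as the interface text tells. Its arguments: {"type":"object","properties":{"steps":{"type":"array"},"squeeze":{"type":"number"}},"required":["steps"]}

```bash
mkdir -p pics; ls; cat > h.py <<'E'
from cell import *
import numpy as np, cv2
from scipy.optimize import least_squares
from scipy.spatial.transform import Rotation as R
def proj(c,p):
    T=np.array(c["camera_from_world"]); q=(T[:3,:3]@np.atleast_2d(p).T).T+T[:3,3]
    return np.c_[c["fx"]*q[:,0]/q[:,2]+c["cx"],c["fy"]*q[:,1]/q[:,2]+c["cy"]]
def ray(c,uv):
    T=np.array(c["camera_from_world"]); d=T[:3,:3].T@np.array([(uv[0]-c["cx"])/c["fx"],(uv[1]-c["cy"])/c["fy"],1]); return -T[:3,:3].T@T[:3,3],d/np.linalg.norm(d)
def atz(c,uv,z):
    o,d=ray(c,uv); return o+d*(z-o[2])/d[2]
def tri(obs):
    A=np.zeros((3,3));b=np.zeros(3)
    for c,uv in obs:
        o,d=ray(c,uv);M=np.eye(3)-np.outer(d,d);A+=M;b+=M@o
    p=np.linalg.solve(A,b); return p,[np.round(proj(c,p)[0]-uv,1) for c,uv in obs]
E
cat > a.py <<'E'
from h import *
np.set_printoptions(precision=1,suppress=True)
im={n:get_image(n) for n in("scene","top")}
cv2.imwrite("pics/a.png",cv2.cvtColor(im["scene"],cv2.COLOR_RGB2BGR));cv2.imwrite("pics/b.png",cv2.cvtColor(im["top"],cv2.COLOR_RGB2BGR))
C={n:calibration(n) for n in im}
for t in "stand top_rail kick_hub kick_bar rod_knob rod_center beaker petri_dish bottle block tape".split():
    o=[];s=[]
    for n in im:
        r=pinpoint(n,t)
        if r: o.append((C[n],r[0]["uv"]));s.append((n,round(r[0]["score"],2),np.round(r[0]["uv"])))
    print(t,s,*(tri(o) if len(o)==2 else ()))
    if t in("stand","beaker","petri_dish","bottle","block","tape"): print("   z0:",[atz(c,u,0)[:2] for c,u in o])
for n in im:print(n,ray(C[n],(256,192)))
s=observe();print(s["time_s"],s["ee_pos"],s["eef_rot"],s["width"],s["contact_force"])
E
python3 a.py
```

```text
pics
stand [('scene', 0.85, array([292., 203.])), ('top', 0.56, array([293., 216.]))] [ 484.7 -121.3    6.1] [array([-1.6, -0.2]), array([0.5, 1.5])]
   z0: [array([ 481.4, -128.7]), array([ 490.7, -120.1])]
top_rail [('scene', 0.44, array([273., 157.])), ('top', 0.77, array([295., 191.]))] [ 550.5 -108.2  200.9] [array([0.4, 0.1]), array([-0.1, -0.4])]
kick_hub [('scene', 0.59, array([272., 199.])), ('top', 0.75, array([265., 223.]))] [477.   -9.6 115.1] [array([7.3, 0.8]), array([-2.7, -6.9])]
kick_bar [('scene', 0.51, array([264., 185.])), ('top', 0.45, array([258., 201.]))] [524.7   7.5 176.3] [array([1. , 0.2]), array([-0.4, -1. ])]
rod_knob [('scene', 0.65, array([287., 187.])), ('top', 0.59, array([268., 223.]))] [455.5 -22.6 171.7] [array([1.3, 0.2]), array([-0.5, -1.3])]
rod_center [('scene', 0.47, array([290., 202.])), ('top', 0.47, array([263., 227.]))] [441.4 -10.3 122.1] [array([-0.5, -0.1]), array([0.2, 0.5])]
beaker [('scene', 0.56, array([240., 276.])), ('top', 0.55, array([187., 216.]))] [486.6 252.4  15.2] [array([-0.8, -0.1]), array([0.2, 0.6])]
   z0: [array([490.
[... 352 characters left out ...]
-0.2, -0. ]), array([0.1, 0.2])]
   z0: [array([620.3, -78.2]), array([625. , -86.4])]
block [('scene', 0.77, array([327., 158.])), ('top', 0.73, array([335., 202.]))] [ 464.5 -253.8  141.1] [array([-15.3,  -3.3]), array([ 4.1, 16.9])]
   z0: [array([ 460.2, -436.1]), array([ 536.6, -269. ])]
tape [('scene', 0.97, array([199., 322.])), ('top', 0.73, array([135., 210.]))] [515.  439.1   1.3] [array([0.6, 0.1]), array([-0.2, -0.5])]
   z0: [array([517.3, 439. ]), array([513.4, 438.7])]
scene (array([  38.4, 1000.9, 1157.7]), array([ 0.3, -0.7, -0.7]))
top (array([ 348.8,   21. , 1525.6]), array([ 0.1, -0. , -1. ]))
1.2 [ 253.  -598.8  253.3] [1.  0.2 0.  0. ] 85.48997859382243 [ 0.2 -0.7  1.2]
```

```bash
python3 -c "
import cv2
a=cv2.imread('pics/a.png')[110:310,160:370];b=cv2.imread('pics/b.png')[150:270,150:370]
cv2.imwrite('pics/a2.png',cv2.resize(a,None,fx=2.85,fy=2.85,interpolation=2));cv2.imwrite('pics/b2.png',cv2.resize(b,None,fx=3.6,fy=3.6,interpolation=2))"
```

```text
(no output)
```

View pics/a2.png

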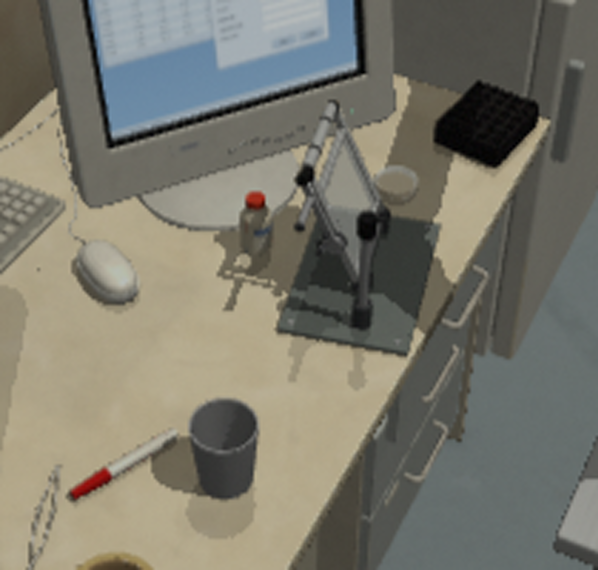

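View pics/b2.png

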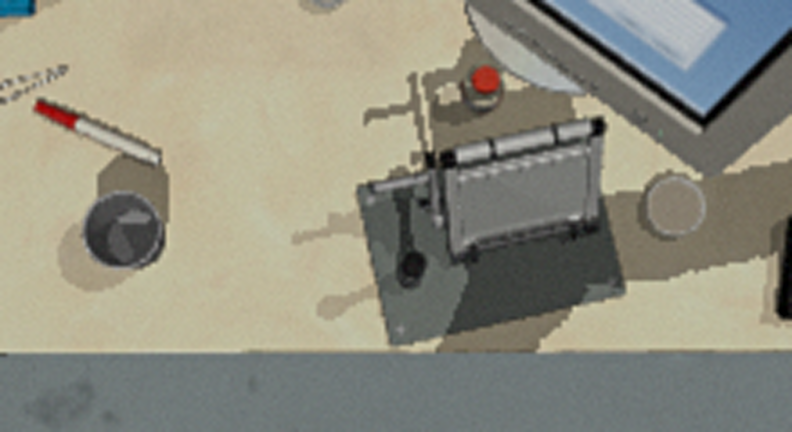

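The scene crop shows the shield leaning away from the robot. The knob is at about (289,189) and the socket at (287,221), with the beaker at lower left. In the top crop the knob is at (264,224), the kick bar at about (261,201), and the stand is yawed by about +0.2 rad.

```bash
cat > fit.py <<'E'
from h import *
np.set_printoptions(precision=1,suppress=True)
C={n:calibration(n) for n in("scene","top")}
c4,s4=np.cos(.4),np.sin(.4)
P={"rail":(180*s4,0,25+180*c4),"knob":(-12,115,168),"rodc":(-12,115,96),"stand":(0,0,0),"sock":(-12,115,45)}
O=[("scene","rail",273,157),("top","rail",295,191),("scene","knob",288.5,188.5),("top","knob",264.5,223.8),("scene","rodc",290,202),("top","rodc",263,227),("scene","stand",292,203),("top","stand",293,216),("scene","sock",286.7,218)]
def w(p,v): return np.array([p[0],p[1],0])+R.from_euler("z",p[2]).apply(v)
def f(p): return np.concatenate([proj(C[n],w(p,P[k]))[0]-(u,v) for n,k,u,v in O])
r=least_squares(f,[480,-120,.2],loss="soft_l1");p=r.x
if __name__=="__main__":
    print(p[:2],"yaw %.3f"%p[2]);print(np.c_[r.fun.reshape(-1,2)])
    for k in P:print(k,w(p,P[k]))
    for yb in(100,110,120):
        q=w(p,(155*s4,yb,25+155*c4));print("bar",yb,q,[proj(C[n],q)[0] for n in C])
    s=observe();print(R.from_quat(s["eef_rot"]).as_matrix(),s["ee_pos"],s["joints"])
    for z in(60,90):print("beaker rim",z,atz(C["top"],(150+123/3.6,150+230/3.6),z))
E
python3 fit.py
```

```text
[ 482.8 -124.4] yaw 0.199
[[ 0.1  1.7]
 [ 0.3 -0.6]
 [ 0.5  1.6]
 [-0.1  0.3]
 [-2.   4.3]
 [ 0.8 -1.3]
 [-1.2  0.3]
 [ 1.4  1.7]
 [ 0.7 -0.9]]
rail [ 551.5 -110.6  190.8]
knob [448.2 -14.1 168. ]
rodc [448.2 -14.1  96. ]
stand [ 482.8 -124.4    0. ]
sock [448.2 -14.1  45. ]
bar 100 [522.1 -14.5 167.8] [array([268.2, 183.2]), array([264.4, 200.7])]
bar 110 [520.1  -4.7 167.8] [array([267.5, 185.1]), array([261.3, 201.4])]
bar 120 [518.2   5.1 167.8] [array([266.7, 187.1]), array([258.2, 202. ])]
[[ 0.9  0.4  0. ]
 [ 0.4 -0.9 -0. ]
 [ 0.   0.  -1. ]] [ 253.  -598.8  253.3] [ 1.1  0.4  0.   1.6 -0.   1.2 -0. ]
beaker rim 60 [491.5 255.1  60. ]
beaker rim 90 [488.6 250.3  90. ]
```

>>> move_arm --steps '[[[0.01, 0.03, 0.04, 0, 0, 7, 0.3], [0.04, 0.07, 0.04, 0, 0, 14, 0.4], [0.06, 0.11, 0.04, 0, 0, 21, 0.45], [0.08, 0.15, 0.04, 0, 0, 28, 0.45], [0.1, 0.185, 0.04, 0, 0, 35, 0.45], [0.12, 0.22, 0.04, 0, 0, 42, 0.45], [0.14, 0.255, 0.04, 0, 0, 49, 0.45], [0.15, 0.29, 0.04, 0, 0, 56, 0.45]]]'

```text
time_s: 1.87
ee_pos: [401.0, -316.9, 293.8]
eef_rot: [0.77, 0.638, 0.0, 0.001]
contact_force: [1.0, 0.1, 0.4]
width: 46.8
grip_force: 0.0
```

>>> move_arm --steps '[[[0.01, 0.04, 0, 0, 0, 7, 0.45], [0.01, 0.08, 0, 0, 0, 14, 0.45], [0.02, 0.12, 0, 0, 0, 21, 0.45], [0.02, 0.16, 0, 0, 0, 22.4, 0.45], [0.02, 0.2, 0, 0, 0, 22.4, 0.45], [0.02, 0.24, 0, 0, 0, 22.4, 0.45], [0.025, 0.27, 0, 0, 0, 22.4, 0.45], [0.025, 0.285, 0, 0, 0, 22.4, 0.45]]]'

```text
time_s: 2.53
ee_pos: [424.8, -28.5, 293.9]
eef_rot: [0.631, 0.776, 0.001, 0.001]
contact_force: [0.9, -0.2, 0.2]
width: 46.8
grip_force: 0.0
```

```bash
cat > st.py <<'E'
from h import *
s=observe();M=R.from_quat(s["eef_rot"]).as_matrix()
print(round(s["time_s"],2),np.round(s["ee_pos"],1),"yaw_y",np.round(np.degrees(np.arctan2(M[1,1],M[0,1])),1),"zax",np.round(M[:,2],3),"w",round(s["width"],1),"g",round(s["grip_force"],1),"F",np.round(s["contact_force"],1),"q",np.round(s["joints"],2))
E
cat > wr.py <<'E'
from h import *
import sys
np.set_printoptions(precision=1,suppress=True)
c=calibration("wrist");im=get_image("wrist");cv2.imwrite("pics/%s.png"%sys.argv[1],cv2.cvtColor(im,cv2.COLOR_RGB2BGR))
for a in sys.argv[2:]:
    t,z=a.split("=")
    for r in pinpoint("wrist",t)[:2]:print(t,round(r["score"],2),np.round(r["uv"]),"@z",z,atz(c,r["uv"],float(z)))
E
python3 st.py; python3 wr.py w1 rod_knob=168 kick_bar=168 top_rail=191
```

```text
2.53 [424.8 -28.5 293.9] yaw_y 11.7 zax [ 0.002  0.    -1.   ] w 46.8 g 0.0 F [ 0.9 -0.2  0.2] q [ 0.57 -0.08 -0.57  2.03 -0.04  1.17  0.23]
rod_knob 0.8 [297. 183.] @z 168 [451.8 -14.5 168. ]
kick_bar 0.76 [389. 186.] @z 168 [524.5  -2.4 168. ]
```

>>> move_arm --steps '[[[0.025, 0.014, -0.02, 0, 0, 0, 0.45], [0.025, 0.014, -0.05, 0, 0, 0, 0.45], [0.025, 0.014, -0.08, 0, 0, 0, 0.45], [0.025, 0.014, -0.11, 0, 0, 0, 0.45], [0.025, 0.014, -0.125, 0, 0, 0, 0.45], [0.025, 0.014, -0.125, 0, 0, 0, 0.45], [0.025, 0.014, -0.125, 0, 0, 0, 0.8], [0.025, 0.014, -0.125, 0, 0, 0, 1]]]' --squeeze 40

```text
time_s: 3.4
ee_pos: [450.5, -20.9, 169.3]
eef_rot: [0.635, 0.773, 0.0, 0.001]
contact_force: [-0.1, -0.1, 0.2]
width: 23.6
grip_force: 0.0
```

>>> move_arm --steps '[[[0, 0, 0, 0, 0, 0, 1], [0, 0, 0, 0, 0, 0, 1], [0, 0, 0, 0, 0, 0, 1], [0, 0, 0, 0, 0, 0, 1]]]'

```text
time_s: 3.73
ee_pos: [450.5, -19.8, 169.5]
eef_rot: [0.634, 0.773, 0.001, 0.001]
contact_force: [0.4, 0.5, 2.7]
width: 20.9
grip_force: 39.4
```

>>> move_arm --steps '[[[0, 0, 0.015, 0, 0, 0, 1], [0, 0, 0.03, 0, 0, 0, 1], [0, 0, 0.045, 0, 0, 0, 1], [0, 0, 0.06, 0, 0, 0, 1], [0, 0, 0.085, 0, 0, 0, 1], [0, 0, 0.11, 0, 0, 0, 1], [0, 0, 0.13, 0, 0, 0, 1], [0, 0, 0.13, 0, 0, 0, 1]]]'

```text
time_s: 4.4
ee_pos: [452.4, -19.4, 303.1]
eef_rot: [0.634, 0.773, 0.002, 0.004]
contact_force: [0.8, 0.0, -0.7]
width: 20.5
grip_force: 39.3
```

```bash
python3 st.py; python3 wr.py w2 rod_knob=300; python3 - <<'E'
from h import *
for n in("scene","top"):
    get_image(n);c=calibration(n)
    for t in("rod_knob","rod_center","beaker"):
        print(n,t,[(round(r["score"],2),np.round(r["uv"])) for r in pinpoint(n,t)[:1]])
    print(n,spot_in(n,"beaker")[0])
    print(np.round(proj(c,[[450,-18,298],[450,-18,226],[450,-18,140],[488,250,0],[488,250,90]])))
E
```

```text
4.4 [452.4 -19.4 303.1] yaw_y 11.3 zax [ 0.009 -0.002 -1.   ] w 20.5 g 39.3 F [ 0.8  0.  -0.7] q [ 0.56 -0.02 -0.6   1.97 -0.01  1.18  0.17]
rod_knob 0.58 [261. 265.] @z 300 [452.  -16.6 300. ]
scene rod_knob [(0.52, array([292., 156.]))]
scene rod_center [(0.77, array([289., 172.]))]
scene beaker [(0.58, array([240., 277.]))]
scene {'extent': [227.4, 245.9, 252.8, 279.9], 'score': 0.86}
[[291. 157.]
 [290. 175.]
 [289. 196.]
 [240. 278.]
 [239. 259.]]
top rod_knob [(0.74, array([189., 217.]))]
top rod_center []
top beaker [(0.61, array([187., 214.]))]
top {'extent': [173.9, 203.4, 197.6, 226.7], 'score': 0.63}
[[267. 220.]
 [266. 222.]
 [265. 224.]
 [188. 217.]
 [184. 214.]]
```

>>> move_arm --steps '[[[0, 0.03, 0, 0, 0, 0, 1], [0, 0.07, 0, 0, 0, 0, 1], [0.005, 0.11, 0, 0, 0, 0, 1], [0.012, 0.15, 0, 0, 0, 0, 1], [0.02, 0.19, 0, 0, 0, 0, 1], [0.03, 0.225, 0, 0, 0, 0, 1], [0.037, 0.255, 0, 0, 0, 0, 1], [0.038, 0.275, 0, 0, 0, 0, 1]]]'

```text
time_s: 5.67
ee_pos: [487.8, 259.2, 298.4]
eef_rot: [0.633, 0.774, 0.001, -0.001]
contact_force: [0.2, 0.1, -0.8]
width: 20.6
grip_force: 39.3
```

>>> move_arm --steps '[[[0, 0, 0, 0, 0, 0, 1], [0, 0, 0, 0, 0, 0, 1], [0, 0, 0, 0, 0, 0, 1]]]'

```text
time_s: 5.92
ee_pos: [487.5, 254.3, 297.8]
eef_rot: [0.634, 0.773, -0.001, 0.0]
contact_force: [-0.4, -0.9, -0.1]
width: 20.7
grip_force: 39.3
```

```bash
python3 st.py; python3 - <<'E'
from h import *
I=[]
for n in("scene","top"):
    im=get_image(n);c=calibration(n)
    u,v=np.int32(proj(c,[490,250,100])[0]);k=im[v-50:v+50,u-50:u+50];I.append(cv2.resize(k,(400,400),interpolation=2));print(n,u,v)
cv2.imwrite("pics/c.png",cv2.cvtColor(np.hstack(I),cv2.COLOR_RGB2BGR))
E
```

```text
5.92 [487.5 254.3 297.8] yaw_y 11.3 zax [-0.001 -0.001 -1.   ] w 20.7 g 39.3 F [-0.4 -0.9 -0.1] q [ 0.18  0.25 -0.84  1.76  0.2   1.22 -0.52]
scene 238 256
top 183 213
```

View pics/c.png

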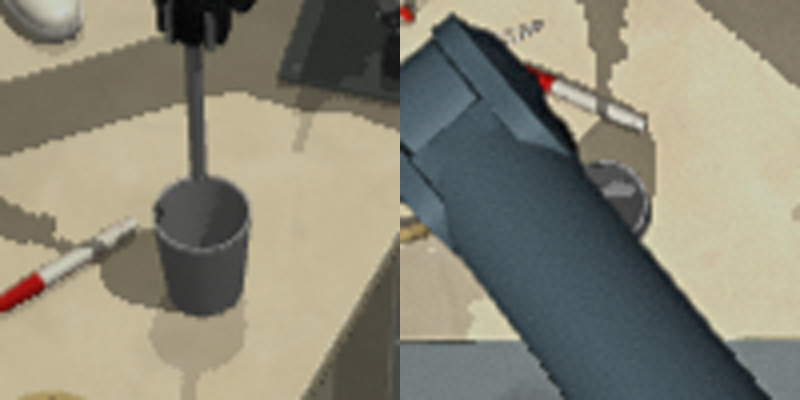

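```bash
python3 - <<'E'
from h import *
c=calibration("scene")
print([np.round(atz(c,(237.25,251.2),z),1) for z in(128,138,148)])
print(np.round(proj(c,[[488,258,138],[488,250,138],[488,258,296],[488,258,225],[488,250,90],[488,250,0]]),1))
E
```

```text
[array([490.2, 253.5, 128. ]), array([485.8, 260.8, 138. ]), array([481.4, 268. , 148. ])]
[[237.  250.3]
 [238.4 248.4]
 [235.1 211.3]
 [236.  229.6]
 [238.9 259. ]
 [239.8 277.7]]
```

The scene picture shows the rod hanging straight over the beaker mouth, with its foot at pixel (237,251), as computed.

>>> move_arm --steps '[[[0.001, 0.002, -0.025, 0, 0, 0, 1], [0.001, 0.002, -0.05, 0, 0, 0, 1], [0.001, 0.002, -0.075, 0, 0, 0, 1], [0.001, 0.002, -0.1, 0, 0, 0, 1], [0.001, 0.002, -0.12, 0, 0, 0, 1], [0.001, 0.002, -0.127, 0, 0, 0, 1], [0.001, 0.002, -0.129, 0, 0, 0, 1], [0.001, 0.002, -0.13, 0, 0, 0, 1]]]'

```text
time_s: 6.68
ee_pos: [488.9, 256.6, 168.6]
eef_rot: [0.635, 0.773, 0.0, 0.0]
contact_force: [0.4, 0.1, 1.0]
width: 20.9
grip_force: 39.3
```

>>> move_arm --steps '[[[0, 0, 0, 0, 0, 0, 1], [0, 0, 0, 0, 0, 0, 1], [0, 0, -0.003, 0, 0, 0, 1], [0, 0, -0.003, 0, 0, 0, 1]]]'

```text
time_s: 7.02
ee_pos: [488.8, 257.5, 165.8]
eef_rot: [0.634, 0.773, 0.001, 0.0]
contact_force: [-0.6, -0.2, -0.4]
width: 20.8
grip_force: 39.3
```

Release gently, and rise only once the fingers have opened.

>>> move_arm --steps '[[[0, 0, -0.002, 0, 0, 0, 0.75], [0, 0, -0.002, 0, 0, 0, 0.6], [0, 0, -0.002, 0, 0, 0, 0.4], [0, 0, -0.002, 0, 0, 0, 0.3], [0, 0, -0.002, 0, 0, 0, 0.3], [0, 0, 0.01, 0, 0, 0, 0.3], [0, 0, 0.04, 0, 0, 0, 0.3], [0, 0, 0.08, 0, 0, 0, 0.3]]]'

```text
time_s: 7.68
ee_pos: [486.2, 255.8, 243.7]
eef_rot: [0.634, 0.773, -0.003, -0.002]
contact_force: [1.0, -0.5, -0.1]
width: 60.0
grip_force: 0.0
```

>>> move_arm --steps '[[[0.02, -0.04, 0.03, 0, 0, 0, 0.45], [0.03, -0.08, 0.06, 0, 0, 0, 0.5], [0.03, -0.12, 0.06, 0, 0, 0, 0.5], [0.03, -0.16, 0.06, 0, 0, 0, 0.5], [0.03, -0.2, 0.06, 0, 0, 0, 0.5], [0.03, -0.23, 0.06, 0, 0, 0, 0.5], [0.03, -0.25, 0.06, 0, 0, 0, 0.5], [0.03, -0.25, 0.06, 0, 0, 0, 0.5]]]'

```text
time_s: 8.35
ee_pos: [518.5, -0.9, 305.9]
eef_rot: [0.639, 0.769, -0.001, 0.001]
contact_force: [0.2, -0.8, -0.4]
width: 42.6
grip_force: 0.0
```

```bash
python3 st.py; python3 wr.py w3 kick_bar=168 kick_hub=99 top_rail=191; python3 - <<'E'
from h import *
I=[]
for n in("scene","top"):
    im=get_image(n);c=calibration(n)
    u,v=np.int32(proj(c,[490,250,100])[0]);k=im[v-50:v+50,u-50:u+50];I.append(cv2.resize(k,(400,300),interpolation=2))
w=cv2.cvtColor(cv2.imread("pics/w3.png"),cv2.COLOR_BGR2RGB)
I.append(cv2.resize(w,(400,300)))
cv2.imwrite("pics/d.png",cv2.cvtColor(np.vstack([np.hstack(I[:2]),np.hstack([I[2],0*I[2]])]),cv2.COLOR_RGB2BGR))
E
```

```text
8.35 [518.5  -0.9 305.9] yaw_y 10.6 zax [ 0.    -0.004 -1.   ] w 42.6 g 0.0 F [ 0.2 -0.8 -0.4] q [ 0.57  0.14 -0.71  1.82  0.1   1.21  0.02]
kick_bar 0.64 [265. 192.] @z 168 [522.6  -3.  168. ]
top_rail 0.89 [282. 319.] @z 191 [ 557.5 -107.9  191. ]
```

View pics/d.png

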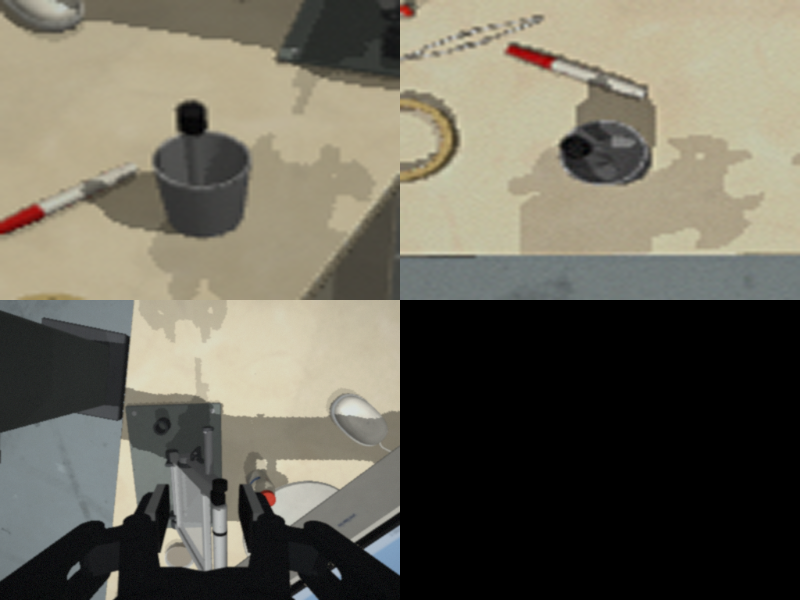

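The scene and top crops show the rod standing in the beaker, leaning on its rim (knob at (190,118) in the left crop). The wrist view shows the kick bar between the open fingers at column 266.

>>> move_arm --steps '[[[0.003, 0, -0.03, 0, 0, 0.7, 0.6], [0.003, 0, -0.06, 0, 0, 0.7, 0.6], [0.003, 0, -0.09, 0, 0, 0.7, 0.6], [0.003, 0, -0.115, 0, 0, 0.7, 0.6], [0.003, 0, -0.13, 0, 0, 0.7, 0.6], [0.003, 0, -0.135, 0, 0, 0.7, 0.6], [0.003, 0, -0.135, 0, 0, 0.7, 0.6], [0.003, 0, -0.135, 0, 0, 0.7, 0.6]]]' --squeeze 20

```text
time_s: 9.32
ee_pos: [522.1, 8.6, 171.0]
eef_rot: [0.629, 0.778, 0.001, 0.0]
contact_force: [0.1, -0.1, 0.9]
width: 34.1
grip_force: 0.0
```

```bash
python3 st.py; python3 - <<'E'
from h import *
for n in("wrist",):
    im=get_image(n);cv2.imwrite("pics/e.png",cv2.cvtColor(im,cv2.COLOR_RGB2BGR)); print(pinpoint(n,"kick_bar")[:1])
s=observe();print(proj(calibration("wrist"),[[521,-3,168],list(np.array(s["ee_pos"])-[0,0,3])]))
E
```

```text
9.32 [522.1   8.6 171. ] yaw_y 12.1 zax [ 0.001  0.001 -1.   ] w 34.1 g 0.0 F [ 0.1 -0.1  0.9] q [ 0.51  0.31 -0.68  1.95  0.24  0.96 -0.08]
[{'uv': [260.1, 292.7], 'score': 0.63}]
[[251.5652106  290.4290139 ]
 [260.61450118 270.76555842]]
```

View pics/e.png

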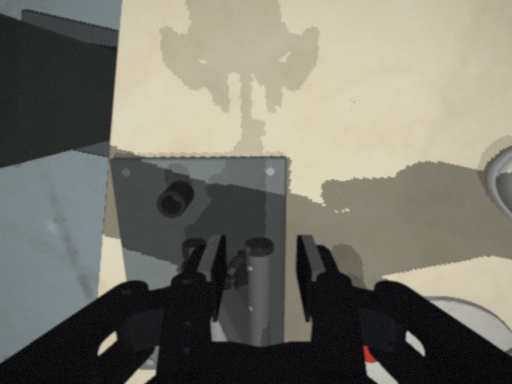

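>>> move_arm --steps '[[[0, -0.008, 0, 0, 0, 0, 0.6], [0, -0.008, 0, 0, 0, 0, 0.7], [0, -0.008, 0, 0, 0, 0, 0.85], [0, -0.008, 0, 0, 0, 0, 1], [0, -0.008, 0, 0, 0, 0, 1], [0, -0.008, 0, 0, 0, 0, 1], [0, -0.008, 0, 0, 0, 0, 1]]]'

```text
time_s: 10.0
ee_pos: [522.7, -1.3, 170.9]
eef_rot: [0.629, 0.777, 0.001, 0.001]
contact_force: [2.5, -2.4, 0.5]
width: 8.9
grip_force: 20.3
```

```bash
python3 st.py; python3 - <<'E'
import numpy as np
h=np.array([80*np.sin(.4),25+80*np.cos(.4)])
b0=h+75*np.array([np.sin(.4),np.cos(.4)])
e=np.array([np.cos(.199),np.sin(.199)])
for k in np.arange(0,2.41,.15):
    b=h+75*np.array([np.sin(.4-k),np.cos(.4-k)])-b0
    print(round(k,2),np.round([*(e*b[0]),b[1]],1))
E
```

```text
10.0 [522.7  -1.3 170.9] yaw_y 12.0 zax [ 0.003 -0.001 -1.   ] w 8.9 g 20.3 F [ 2.5 -2.4  0.5] q [ 0.52  0.31 -0.68  1.95  0.24  0.95 -0.07]
0.0 [0. 0. 0.]
0.15 [-10.4  -2.1   3.6]
0.3 [-21.3  -4.3   5.5]
0.45 [-32.3  -6.5   5.8]
0.6 [-43.2  -8.7   4.4]
0.75 [-53.8 -10.9   1.4]
0.9 [-63.9 -12.9  -3.3]
1.05 [-73.1 -14.7  -9.4]
1.2 [-81.4 -16.4 -16.8]
1.35 [-88.4 -17.8 -25.5]
1.5 [-94.2 -19.  -35.1]
1.65 [-98.4 -19.8 -45.4]
1.8 [-101.1  -20.4  -56.3]
1.95 [-102.1  -20.6  -67.5]
2.1 [-101.5  -20.5  -78.7]
2.25 [-99.3 -20.  -89.7]
2.4 [ -95.5  -19.3 -100.3]
```

>>> move_arm --steps '[[[-0.01, -0.002, 0.0036, 0, 0, 0, 1], [-0.021, -0.004, 0.0055, 0, 0, 0, 1], [-0.032, -0.0065, 0.006, 0, 0, 0, 1], [-0.043, -0.0085, 0.0045, 0, 0, 0, 1], [-0.054, -0.011, 0.0015, 0, 0, 0, 1], [-0.064, -0.013, -0.003, 0, 0, 0, 1], [-0.073, -0.0145, -0.0095, 0, 0, 0, 1], [-0.073, -0.0145, -0.0095, 0, 0, 0, 1]]]'

```text
time_s: 10.67
ee_pos: [446.6, -17.0, 159.7]
eef_rot: [0.63, 0.777, -0.001, 0.0]
contact_force: [2.0, -4.2, 0.8]
width: 9.1
grip_force: 19.8
```

```bash
python3 st.py; python3 wr.py w4 kick_bar=160
```

```text
10.67 [446.6 -17.  159.7] yaw_y 11.9 zax [-0.001 -0.003 -1.   ] w 9.1 g 19.8 F [ 2.  -4.2  0.8] q [ 0.61  0.18 -0.7   2.12  0.15  0.89  0.03]
kick_bar 0.88 [258. 273.] @z 160 [445.2 -16.6 160. ]
```

Still gripped. I'll continue over dead centre.

>>> move_arm --steps '[[[-0.008, -0.0015, -0.0075, 0, 0, 0, 1], [-0.015, -0.003, -0.016, 0, 0, 0, 1], [-0.021, -0.0045, -0.0257, 0, 0, 0, 1], [-0.025, -0.005, -0.036, 0, 0, 0, 1], [-0.028, -0.0055, -0.047, 0, 0, 0, 1], [-0.029, -0.006, -0.058, 0, 0, 0, 1], [-0.0285, -0.006, -0.069, 0, 0, 0, 1], [-0.0285, -0.006, -0.069, 0, 0, 0, 1]]]'

```text
time_s: 11.43
ee_pos: [422.7, -21.9, 91.4]
eef_rot: [0.629, 0.777, 0.002, 0.002]
contact_force: [5.7, -5.0, -0.4]
width: 9.2
grip_force: 19.5
```

```bash
python3 st.py; python3 wr.py w5 kick_bar=90
```

```text
11.43 [422.7 -21.9  91.4] yaw_y 12.0 zax [ 0.006  0.001 -1.   ] w 9.2 g 19.5 F [ 5.7 -5.  -0.4] q [ 0.58  0.26 -0.67  2.22  0.24  0.72 -0.05]
kick_bar 0.73 [260. 269.] @z 90 [421.9 -20.4  90. ]
```

>>> move_arm --steps '[[[0, 0, 0, 0, 0, 0, 0.7], [0, 0, 0, 0, 0, 0, 0.5], [0, 0, 0, 0, 0, 0, 0.4], [0, 0, 0, 0, 0, 0, 0.4], [0, 0, 0, 0, 0, 0, 0.4], [-0.002, 0, 0.03, 0, 0, 0, 0.4], [-0.002, 0, 0.065, 0, 0, 0, 0.4], [-0.002, 0, 0.1, 0, 0, 0, 0.45]]]'

```text
time_s: 12.2
ee_pos: [415.9, -20.4, 191.6]
eef_rot: [0.629, 0.777, -0.001, -0.002]
contact_force: [1.3, -0.7, -0.6]
width: 46.9
grip_force: 0.0
```

>>> move_arm --steps '[[[0, 0, 0.04, 0, 0, 0, 0.45], [0, 0, 0.08, 0, 0, 0, 0.45], [0, -0.01, 0.12, 0, 0, 0, 0.45], [0, -0.04, 0.13, 0, 0, 0, 0.45], [0.02, -0.08, 0.13, 0, 0, 0, 0.45], [0.04, -0.11, 0.13, 0, 0, 0, 0.45], [0.06, -0.11, 0.13, 0, 0, 0, 0.45], [0.06, -0.11, 0.13, 0, 0, 0, 0.45]]]'

```text
time_s: 12.87
ee_pos: [479.8, -133.4, 321.2]
eef_rot: [0.631, 0.776, 0.001, -0.0]
contact_force: [-0.0, 0.7, 0.1]
width: 46.7
grip_force: 0.0
```

```bash
python3 st.py; python3 wr.py w6 kick_bar=55 kick_hub=99 top_rail=191; python3 - <<'E'
from h import *
n="scene";im=get_image(n);c=calibration(n)
for t in("kick_bar","top_rail"):print(t,[(round(r["score"],2),np.round(r["uv"])) for r in pinpoint(n,t)[:1]])
from fit import w,p
h=np.array([80*np.sin(.4),25+80*np.cos(.4)])
for k in(0,2.1,2.6):
    b=h+75*np.array([np.sin(.4-k),np.cos(.4-k)]);q=w(p,(b[0],109,b[1]));print(k,np.round(q,1),proj(c,q)[0])
k=cv2.resize(im[140:260,230:350],(480,480),interpolation=2)
cv2.imwrite("pics/f.png",cv2.cvtColor(k,cv2.COLOR_RGB2BGR))
E
```

```text
12.87 [ 479.8 -133.4  321.2] yaw_y 11.8 zax [ 0.001  0.002 -1.   ] w 46.7 g 0.0 F [-0.   0.7  0.1] q [ 0.77  0.07 -0.61  1.85  0.04  1.23  0.36]
kick_bar 0.89 [244.  60.] @z 55 [437.4 -23.5  55. ]
top_rail 0.87 [362. 184.] @z 191 [ 559.1 -110.   191. ]
kick_bar [(0.63, array([292., 218.]))]
top_rail [(0.68, array([271., 157.]))]
0 [520.3  -5.6 167.8] [267.5 184.9]
2.1 [418.8 -26.2  89. ] [297.6 208.3]
2.6 [432.3 -23.4  54.5] [293.  214.9]
```

View pics/f.png

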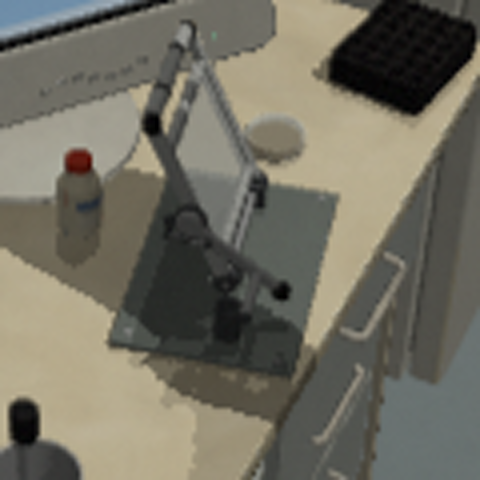

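View pics/w6.png

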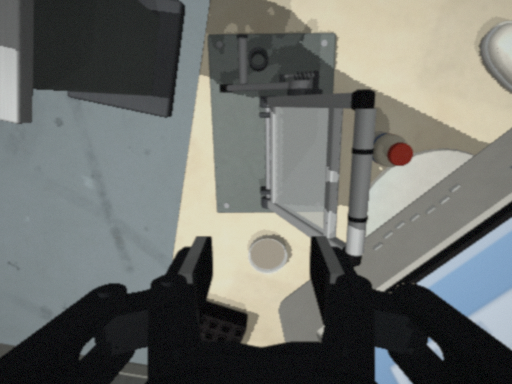

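The scene crop shows the kickstand down over the socket, with the bar end at about pixel (300,213). Wrist view w6 shows the rail between its two bands, centred at (360,185), with the monitor edge close on the right, so I'll check that clearance.

```bash
python3 - <<'E'
from h import *
np.set_printoptions(precision=0,suppress=True)
W=calibration("wrist");T=calibration("top")
def plane(c,a,b):
    o,d=ray(c,a);_,e=ray(c,b);n=np.cross(d,e);n/=np.linalg.norm(n);return n,n@o
n1,d1=plane(W,(365,258),(512,128));f=lambda u,v:(150+u/3.6,150+v/3.6)
n2,d2=plane(T,f(470,5),f(700,183))
d=np.cross(n1,n2)
for y in(-250,-200,-150,-100,-50,0):
    print(np.linalg.solve([n1,n2,[0,1,0]],[d1,d2,y]))
E
```

```text
[ 527. -250.  198.]
[ 574. -200.  174.]
[ 621. -150.  150.]
[ 668. -100.  125.]
[716. -50. 101.]
[763.   0.  77.]
```

>>> move_arm --steps '[[[0.02, 0.01, 0, 0, 0, 0, 0.5], [0.045, 0.02, 0, 0, 0, 0, 0.5], [0.065, 0.03, -0.01, 0, 0, 0, 0.5], [0.074, 0.035, -0.03, 0, 0, 0, 0.5], [0.074, 0.035, -0.06, 0, 0, 0, 0.5], [0.074, 0.035, -0.085, 0, 0, 0, 0.5], [0.074, 0.035, -0.085, 0, 0, 0, 0.5]]]'

```text
time_s: 13.8
ee_pos: [547.4, -95.4, 231.2]
eef_rot: [0.629, 0.778, -0.003, -0.005]
contact_force: [-1.2, 0.1, -0.8]
width: 42.3
grip_force: 0.0
```

```bash
python3 st.py; python3 wr.py w7 top_rail=191; python3 - <<'E'
from h import *
print(proj(calibration("wrist"),[[553,-98,191],list(observe()["ee_pos"])]))
E
```

```text
13.8 [547.4 -95.4 231.2] yaw_y 12.1 zax [-0.011  0.002 -1.   ] w 42.3 g 0.0 F [-1.2  0.1 -0.8] q [ 0.64  0.3  -0.63  1.82  0.19  1.1   0.15]
top_rail 0.96 [274. 263.] @z 191 [ 557.9 -109.5  191. ]
[[263.73195913 236.4302739 ]
 [260.66946251 274.38099207]]
```

View pics/w7.png

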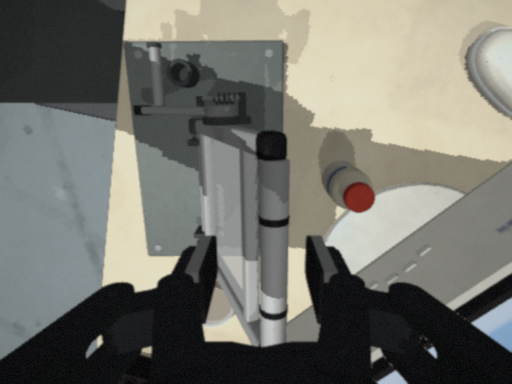

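The rail (centre column 274) lies between the fingers, about 8 mm ahead of the TCP. Next I descend and close.

>>> move_arm --steps '[[[0.008, 0, -0.01, 0, 0, 0, 0.5], [0.008, 0, -0.02, 0, 0, 0, 0.5], [0.008, 0, -0.03, 0, 0, 0, 0.5], [0.008, 0, -0.038, 0, 0, 0, 0.5], [0.008, 0, -0.04, 0, 0, 0, 0.5], [0.008, 0, -0.04, 0, 0, 0, 0.5], [0.008, 0, -0.04, 0, 0, 0, 0.6], [0.008, 0, -0.04, 0, 0, 0, 0.65]]]' --squeeze 50

```text
time_s: 14.57
ee_pos: [560.2, -96.2, 197.3]
eef_rot: [0.629, 0.777, 0.0, 0.0]
contact_force: [0.2, -0.3, 0.9]
width: 29.7
grip_force: 0.0
```

>>> move_arm --steps '[[[0, 0, 0, 0, 0, 0, 0.8], [0, 0, 0, 0, 0, 0, 1], [0, 0, 0, 0, 0, 0, 1], [0, 0, 0, 0, 0, 0, 1], [0, 0, 0, 0, 0, 0, 1]]]'

```text
time_s: 14.98
ee_pos: [555.5, -97.2, 196.4]
eef_rot: [0.63, 0.777, -0.004, -0.004]
contact_force: [-8.8, -0.8, 5.8]
width: 14.4
grip_force: 48.6
```

```bash
python3 st.py; python3 - <<'E'
import numpy as np
e=np.array([np.cos(.199),np.sin(.199)])
for a in(.4,.3,.2,.1,.05,0,-.02):
    b=180*np.array([np.sin(a)-np.sin(.4),np.cos(a)-np.cos(.4)]);print(a,np.round([*(e*b[0]),b[1]],1))
E
```

```text
14.98 [555.5 -97.2 196.4] yaw_y 12.0 zax [-0.011 -0.002 -1.   ] w 14.4 g 48.6 F [-8.8 -0.8  5.8] q [ 0.62  0.35 -0.62  1.83  0.24  1.04  0.12]
0.4 [0. 0. 0.]
0.3 [-16.6  -3.3   6.2]
0.2 [-33.7  -6.8  10.6]
0.1 [-51.1 -10.3  13.3]
0.05 [-59.9 -12.1  14. ]
0 [-68.7 -13.9  14.2]
-0.02 [-72.2 -14.6  14.2]
```

>>> move_arm --steps '[[[-0.008, -0.0015, 0.0032, 0, 0, 0, 1], [-0.016, -0.003, 0.006, 0, 0, 0, 1], [-0.025, -0.005, 0.0085, 0, 0, 0, 1], [-0.034, -0.007, 0.0106, 0, 0, 0, 1], [-0.042, -0.0085, 0.012, 0, 0, 0, 1], [-0.05, -0.01, 0.013, 0, 0, 0, 1], [-0.05, -0.01, 0.013, 0, 0, 0, 1], [-0.05, -0.01, 0.013, 0, 0, 0, 1]]]'

```text
time_s: 15.65
ee_pos: [509.4, -107.2, 209.6]
eef_rot: [0.63, 0.777, -0.0, 0.001]
contact_force: [2.9, -4.0, -11.4]
width: 13.8
grip_force: 48.8
```

```bash
python3 st.py
```

```text
15.65 [ 509.4 -107.2  209.6] yaw_y 12.0 zax [ 0.    -0.001 -1.   ] w 13.8 g 48.8 F [  2.9  -4.  -11.4] q [ 0.7   0.24 -0.63  1.92  0.17  1.02  0.19]
```

>>> move_arm --steps '[[[-0.005, -0.001, -0.001, 0, 0, 0, 1], [-0.01, -0.002, -0.001, 0, 0, 0, 1], [-0.014, -0.003, -0.001, 0, 0, 0, 1], [-0.017, -0.0035, -0.001, 0, 0, 0, 1], [-0.019, -0.004, -0.001, 0, 0, 0, 1], [-0.019, -0.004, -0.001, 0, 0, 0, 1]]]'

```text
time_s: 16.15
ee_pos: [493.7, -110.7, 210.9]
eef_rot: [0.629, 0.777, 0.002, 0.003]
contact_force: [4.8, -4.0, -5.3]
width: 14.6
grip_force: 49.4
```

```bash
python3 st.py; python3 - <<'E'
from h import *
from fit import w,p
for n in("scene","top"):
    im=get_image(n);c=calibration(n)
    for t in("top_rail","kick_bar","rod_knob"):print(n,t,[(round(r["score"],2),np.round(r["uv"],1)) for r in pinpoint(n,t)[:1]])
    if n=="scene":
        k=cv2.resize(im[140:260,230:350],(480,480),interpolation=2);cv2.imwrite("pics/g.png",cv2.cvtColor(k,cv2.COLOR_RGB2BGR))
# upright model: kick pivot, bar, foot
k=np.array([80*np.sin(0),25+80])
for L in(75,101):
    b=k+L*np.array([np.sin(-2.6),np.cos(-2.6)]);print(L,b,proj(calibration("scene"),w(p,(b[0],109,b[1])))[0])
E
```

```text
16.15 [ 493.7 -110.7  210.9] yaw_y 12.0 zax [ 0.007 -0.001 -1.   ] w 14.6 g 49.4 F [ 4.8 -4.  -5.3] q [ 0.72  0.21 -0.64  1.96  0.15  1.01  0.23]
scene top_rail [(0.54, array([290.3, 156.1]))]
scene kick_bar [(0.45, array([293.2, 218.4]))]
scene rod_knob [(0.62, array([237. , 243.9]))]
top top_rail []
top kick_bar [(0.61, array([262.2, 232.2]))]
top rod_knob [(0.47, array([176.6, 212.3]))]
75 [-38.7  40.7] [295.5 218.3]
101 [-52.1  18.5] [299.  223.6]
```

View pics/g.png

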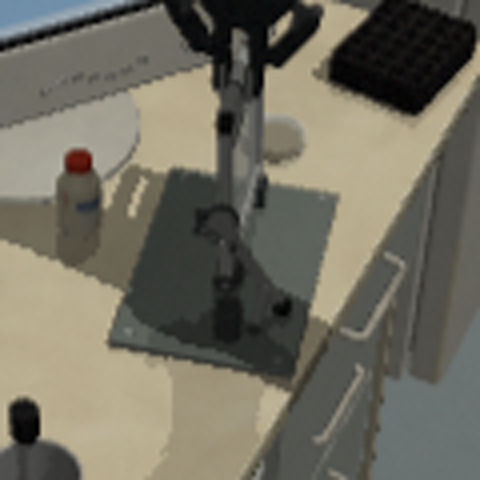

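The shield is nearly upright with the kickstand's foot close to the plate. I'll creep on until the foot takes load.

>>> move_arm --steps '[[[-0.002, -0.0005, 0, 0, 0, 0, 1], [-0.004, -0.001, 0, 0, 0, 0, 1], [-0.006, -0.001, 0, 0, 0, 0, 1], [-0.006, -0.001, 0, 0, 0, 0, 1], [-0.006, -0.001, 0, 0, 0, 0, 1]]]'

```text
time_s: 16.97
ee_pos: [488.3, -111.9, 211.1]
eef_rot: [0.629, 0.777, 0.002, 0.004]
contact_force: [4.8, -4.9, -4.8]
width: 14.1
grip_force: 49.4
```

>>> move_arm --steps '[[[-0.002, -0.0005, 0, 0, 0, 0, 1], [-0.004, -0.001, 0, 0, 0, 0, 1], [-0.004, -0.001, 0, 0, 0, 0, 1], [-0.004, -0.001, 0, 0, 0, 0, 1]]]'

```text
time_s: 17.3
ee_pos: [484.7, -112.7, 211.1]
eef_rot: [0.629, 0.777, 0.002, 0.004]
contact_force: [4.8, -4.3, -6.2]
width: 14.6
grip_force: 49.4
```

>>> move_arm --steps '[[[-0.002, -0.0005, 0, 0, 0, 0, 1], [-0.004, -0.001, 0, 0, 0, 0, 1], [-0.004, -0.001, 0, 0, 0, 0, 1], [-0.004, -0.001, 0, 0, 0, 0, 1]]]'

```text
time_s: 17.63
ee_pos: [482.2, -113.3, 211.1]
eef_rot: [0.629, 0.777, 0.003, 0.005]
contact_force: [8.4, -3.6, -8.9]
width: 14.0
grip_force: 49.1
```

>>> move_arm --steps '[[[-0.002, -0.0005, 0, 0, 0, 0, 1], [-0.003, -0.0005, 0, 0, 0, 0, 1], [-0.003, -0.0005, 0, 0, 0, 0, 1], [-0.003, -0.0005, 0, 0, 0, 0, 1]]]'

```text
time_s: 17.97
ee_pos: [480.6, -113.6, 211.2]
eef_rot: [0.629, 0.778, 0.005, 0.006]
contact_force: [12.5, -3.8, -12.4]
width: 14.4
grip_force: 48.8
```

>>> move_arm --steps '[[[0, 0, -0.001, 0, 0, 0, 1], [0, 0, -0.001, 0, 0, 0, 1], [0, 0, -0.001, 0, 0, 0, 1], [0, 0, -0.001, 0, 0, 0, 1], [0, 0, -0.001, 0, 0, 0, 1], [0, 0, -0.001, 0, 0, 0, 1], [0, 0, -0.001, 0, 0, 0, 1], [0, 0, -0.001, 0, 0, 0, 1]]]' --squeeze 60

```text
time_s: 18.63
ee_pos: [481.1, -113.5, 211.1]
eef_rot: [0.629, 0.778, 0.005, 0.007]
contact_force: [11.3, -4.4, -8.4]
width: 13.7
grip_force: 59.1
```

```bash
python3 st.py; python3 - <<'E'
from h import *
from fit import w,p
n="scene";im=get_image(n);c=calibration(n)
k=cv2.resize(im[140:260,230:350],(600,600),interpolation=2);cv2.imwrite("pics/i.png",cv2.cvtColor(k,cv2.COLOR_RGB2BGR))
for t in("kick_bar","rod_knob","bottle","petri_dish","top_rail"):print(t,[(round(r["score"],2),np.round(r["uv"],1)) for r in pinpoint(n,t)[:1]])
E
```

```text
18.63 [ 481.1 -113.5  211.1] yaw_y 12.1 zax [ 0.017 -0.001 -1.   ] w 13.7 g 59.1 F [11.3 -4.4 -8.4] q [ 0.74  0.18 -0.64  1.99  0.12  0.99  0.26]
kick_bar [(0.6, array([295.2, 218.6]))]
rod_knob [(0.45, array([236. , 244.5]))]
bottle [(0.79, array([249.4, 195. ]))]
petri_dish [(0.54, array([294.1, 175. ]))]
top_rail [(0.46, array([294.5, 159.7]))]
```

View pics/i.png

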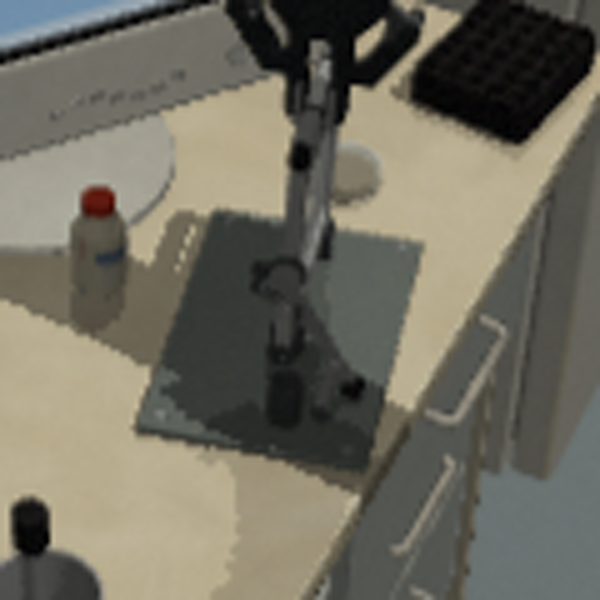

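The shield stands upright with the kickstand's foot on the plate, the rail is gripped, and the bystanders and rod look in place. I'm handing in.

```bash
python3 -c "
from cell import *
print(finish_job())"
```

```text
the job is handed in; nothing more can be done
None
```

I handed the job in at about 19 s: the lock rod stands in the beaker, the kickstand is down at its stop, and the shield is upright on it with the rail still gripped at about 60 N. The last picture showed the bottle, dish and block in place; I didn't recheck the tape, and the hand-in returned no verdict.

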